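# Run a round blank along the jig fence to its stop

## Robot

A 6-joint arm with a two-finger parallel gripper is mounted at the origin on the work surface. World frame = base frame: x ahead of the robot, y to its left, z up, the work surface at z = 0. Lengths are in m, angles in degrees, forces in N, time in s.
With the tool pointing down it reaches from about 0.275 to 0.825 m from the base axis. Payload 5.2 kg.
Tool frame: the origin (TCP) lies midway between the tips of the shut fingers; the grasp point (between the pads) lies 19 mm behind it (robot.grip_point_offset is the distance from the TCP to the grasp point, in m); z points along the fingers, y is the line along which they close (so a half turn about z gives the same grasp; the last joint's range is limited). The gripper opens to 93 mm and grips with 3 to 60 N. Pads are 15 mm wide; open, the fingers measure 128 mm over their backs; the gripper's body (75 mm by 188 mm) begins 65 mm behind the grasp point.
Start: joints at [-86.62, 14.817, 87.949, -0, 77.235, -11.62], TCP at [0.142, -0.531, 0.219] pointing down, gripper open.
Joint ranges: [-179.93, 179.93], [-52.35, 119.4], [10.71, 147.94], [-69.91, 249.91], [12.55, 155.21], [-178.61, 178.61]. Speed limits (degrees/s): [147.25, 147.25, 180, 180, 180, 180].

## Interface

Orientations are given as a 3x3 rotation matrix whose columns are the frame's x, y, z axes.
In Python, from rig import robot gives the robot as it stands.
- The arm moves only by the shell command python3 -m inch 'ROWS'. ROWS is a JSON object whose one key "plan" holds a list of rows, each an object with "claw": the opening, from 0 (shut) to 1 (fully open); "offset": the shift along the tool's x, y, z in cm, a list of three; "spin": the turn about the tool's z in rad. In form: {"plan": [{"claw": claw, "offset": [tx, ty, tz], "spin": spin}, ...]}. A call has 1 to 12 rows; each row is the pose to reach, as a shift and turn from the pose commanded when the call began, along the tool's axes at that moment; what a row does not reach only later rows make up. A row lasts 1/10 s, in which the tool goes at most 50 mm and 8.59 degrees, less where a joint would pass 70% of its speed; a pose out of reach is approached as far as the arm can. A call with a gripper value outside its range is refused whole. The fingers move at their own pace and stop on an object; the grip force is fixed at half the most. Time passes only in rows, so rows that repeat a pose let the fingers close. It gives the time, the measured TCP pose, the force, the opening and the grip force at its end, in the units of the state.
- robot.observe(): the state, without advancing time (a new reading comes with each control period).
- robot.grab_frame(name): name is "scene" or "top"; returns a dict with "img" (420x560x3 uint8, red, green, blue), "fx", "fy", "cx", "cy" (pixels), "view" (4x4, takes a point from world to camera coordinates). Camera axes: x right, y up, looking along -z (the intrinsics and any distortion apply to the point x, -y, -z); pixel columns grow to the right and rows downward; lengths in m; the calibration is good to about 2 mm. A picture is of the moment at which its call begins. There is no depth.
- robot.finish_job(): hands the job in; it is judged then, once.
The state is a dict: "time": time; "q": joint angles; "qvel": joint speeds; "effort": joint torques, N m; "tool_pos": TCP position; "orientation": TCP orientation; "wrist_force": force on the tool from outside, world axes, zero at the start; "wrist_torque": the same for the moment, N m; "width": opening from 0.0 (shut) to 1.0 (fully open); "grasp_force": force on a finger pad.
Only numpy, scipy, OpenCV 4.12 (cv2) and the standard library are available. Lean on these libraries where they do the work, as an engineer would, in place of code of your own. Each camera call takes 0.05 s, during which the arm holds its last target. There are 200 camera calls.

## Task

Push the round wooden blank across to the jig's fence near where it stands, well before the sprung shoe, then push it along the fence, keeping it against the fence, in past the sprung shoe until it bears on the rubber buffer of the end stop. Press it neither against the fence nor the buffer with more than about 20 N: feel for the buffer and bring the blank up to it with a light press of some 5 N. Leave the blank standing there against fence and buffer, and do not disturb the other things on the bench.

Things in the scene. Friction and masses are not known exactly. Their poses are not given: they have to be found in the camera images.
- blank: Upright round disc of pale wood, 90 mm diameter, 60 mm high, 0.24 to 0.39 kg, a dark dot on top, too wide to grip. Friction on bench and fence is about 0.45 to 0.7, on the finger pads more: pushed obliquely towards the fence it wedges, pushed squarely from behind it slides on. Origin: centre of its underside, z up; it starts at any yaw, 30 to 80 mm off the fence.
- fence: Fixed straight pale wooden bar, 440 x 40 x 45 mm high. Origin at bench level on its working face, which is the plane x = 0 of its frame and looks to -x (the robot); the bar spans x 0 to 0.04, y -0.20 to 0.24. Work is pushed along it to -y. A blank touching the face has its centre at x = -0.045. The blank starts at y 0.13 to 0.20 of this frame.
- stop: End stop fixed at the -y end of the fence, axes as the fence: pale wooden block 90 x 30 x 45 mm high, origin at the centre of its underside, at (-0.045, -0.20) of the fence frame. A steel rod through it carries a black rubber buffer that faces +y, in the blank's way.
- buffer_axis (a point): Point on the stop block's +y face on the rod's axis, 26 mm above the bench; axes as the fence. The buffer (40 mm wide, 34 mm high, square to the axis) has its face 59 to 89 mm in front (+y) of this point: the rod is set anew each time and NOT measured, so find it by feel. It gives 1 mm per 4 N, at most 5 mm, then is hard; over 20 N would shift its setting.
- shoe_base: Fixed pale wooden housing of the sprung shoe, 35 x 120 x 45 mm high, across from the fence; axes as the fence; origin at bench level in the middle of its face that looks at the fence (+x), at (-0.135, -0.065) of the fence frame.
- shoe_mouth (a point): Bench-level point where the channel's straight part begins, at (-0.045, -0.01) of the fence frame. The wooden shoe, 40 mm high, has a flat face 84 mm from the fence from here to 110 mm on (-y); on the +y side it flares away for 50 mm. The blank pushes it back 6 mm (it can give 14) against a spring of 3 N; pushing in takes up to about 10 N, on about 3 to 6 N.
- glue: White plastic glue bottle with a red cap, 56 mm wide, 150 mm tall, standing behind the fence. Origin: centre of its underside. Leave it alone.
- screwdriver: Screwdriver lying behind the fence, along it. Leave it alone.
- tin: Red round tin, 100 mm wide, 140 mm tall, at the robot's right beyond the stop. Origin: centre of its underside. Leave it alone.
- offcut_a: Pale wooden offcut 100 x 45 x 20 mm lying flat past the fence's +y end. Leave it alone.
- offcut_b: Dark wooden offcut 160 x 30 x 22 mm lying flat at the robot's right. Leave it alone.
- mallet: Hammer lying at the robot's left. Leave it alone.
- ear_cups: Black ear defenders lying flat at the far left, 190 mm wide, 42 mm high at most. Leave them alone.
Mind the look-alikes: they are no part of the job. What is shaped like the blank but purple or yellow is not meant.

How it is judged:
By the outcome, as a careful person would: the job done as asked, in the order asked, and still so for the second after the job is handed in, with the robot touching nothing.
It also fails if it takes over 72 s, if anything falls off the work surface, if the arm or the gripper's body presses on something with over 40 N, if the wrist force passes 120 N, or if a joint passes its speed limit or range.

## Working session

There is one attempt and no reset: what is moved stays moved. The work goes in short steps, Python scripts to look and compute and a shell command to move; the robot and the scene stay as the last step left them, time stands still between calls to the robot, and variables do not carry over. Pictures are saved under pics/ and viewed, at most 10 in all, crops included, and the job is handed in when it is done.

```bash
ls; mkdir -p pics; python3 - <<'E'
from rig import robot
import cv2
for n in("scene","top"):
    f=robot.grab_frame(n); cv2.imwrite(f"pics/{n}0.png",f["img"][:,:,::-1])
    print({k:(v.tolist() if hasattr(v,'tolist') else v) for k,v in f.items() if k!="img"})
s=robot.observe();print(s)
E
```

```text
pics
{'fx': 470.81044602157516, 'fy': 470.81044602157516, 'cx': 273.307479116272, 'cy': 204.59796158371356, 'view': [[-0.12121258300575359, 0.9924155511173421, -0.020466646563010508, 0.05200459255982963], [-0.5769514184999874, -0.05366015306502765, 0.815013894767378, 0.2739697737659776], [0.80773422015656, 0.11059820013680004, 0.5790798457160934, -1.625182792164279], [0.0, 0.0, 0.0, 1.0]]}
{'fx': 384.22564858623485, 'fy': 384.22564858623485, 'cx': 279.4152310207479, 'cy': 211.08434908557916, 'view': [[0.013378927853056971, -0.9996828631010082, 0.02133488953975535, 0.004150919278040942], [0.9970520693982271, 0.014949836742901462, 0.0752573803030217, -0.5357431055113173], [-0.07555246652635329, 0.020265132704511458, 0.9969358801840033, -1.0426430176941106], [0.0, 0.0, 0.0, 1.0]]}
{'time': 0.1, 'q': array([-8.66195314e+01,  1.48544319e+01,  8.80023891e+01,  4.79953226e-05,
        7.72350664e+01, -1.16209424e+01]), 'qvel': array([ 0.1052502 , -0.15732494, -0.19462749, -0.05142417,  0.02987223,
       -0.05101275]), 'effort': array([ 2.32419916e-03, -4.38212764e+01, -2.84642762e+01,  7.18974648e-02,
        3.62105481e-02, -5.17196304e-05]), 'tool_pos': array([ 0.14234538, -0.53076955,  0.2179239 ]), 'orientation': array([[ 9.65919516e-01,  2.58842579e-01, -9.37506188e-05],
       [ 2.58842393e-01, -9.65918243e-01,  1.60099605e-03],
       [ 3.23850513e-04, -1.57069996e-03, -9.99998714e-01]]), 'wrist_force': array([ 1.35580719, -0.74770762,  0.78797493]), 'wrist_torque': array([ 0.02273202, -0.02979454,  0.02920948]), 'grasp_force': 0.0, 'width': 0.999389887417701}
```

View pics/scene0.png

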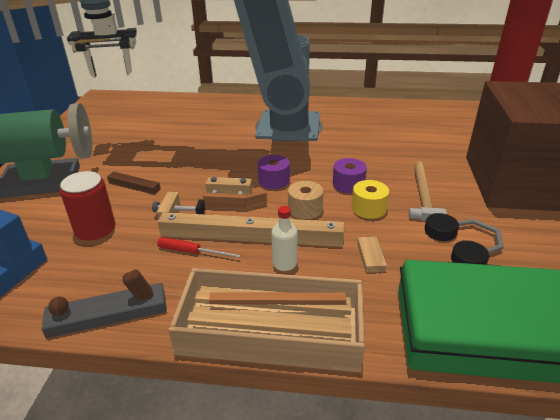

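View pics/top0.png

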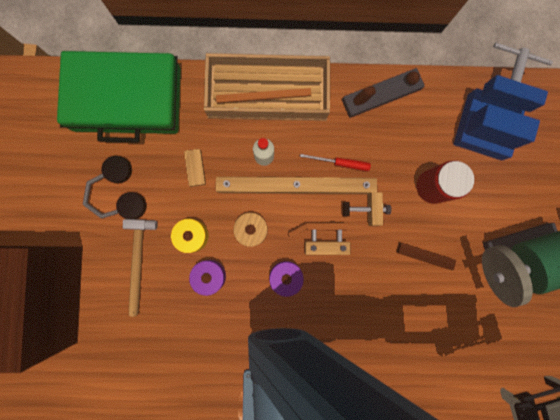

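Top view: blank at about (250,229), fence from (217,178) to (377,192), stop at about (377,208), buffer at about (347,208), shoe housing at about (327,248). The purple and yellow discs are decoys. I'll zoom in to get the corners.

```bash
python3 - <<'E'
import cv2
im=cv2.imread("pics/top0.png")[160:300,205:405]
cv2.imwrite("pics/crop0.png",cv2.resize(im,None,fx=4,fy=4,interpolation=cv2.INTER_CUBIC))
E
```

```text
(no output)
```

View pics/crop0.png

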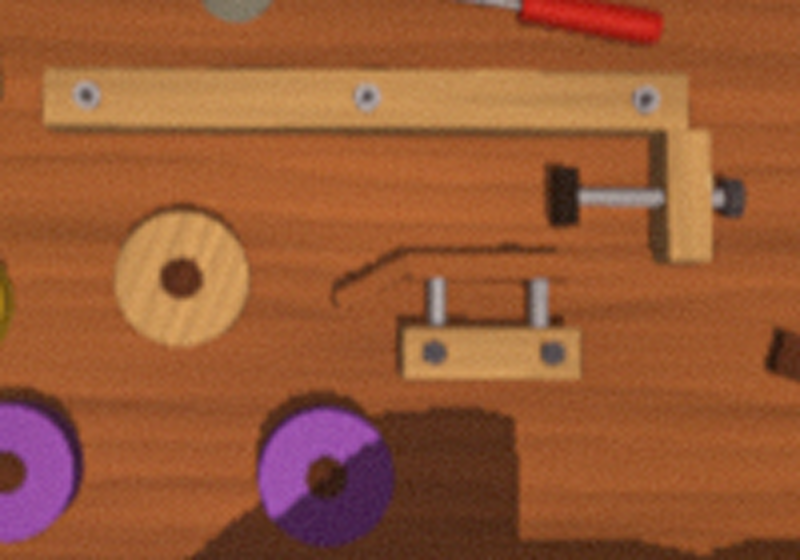

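```bash
cat > h.py <<'E'
import numpy as np
from scipy.optimize import least_squares
def world(f,uv,z):
    V=np.array(f["view"]);R,t=V[:3,:3],V[:3,3]
    d=R.T@np.array([(uv[0]-f["cx"])/f["fx"],-(uv[1]-f["cy"])/f["fy"],-1]);c=-R.T@t
    return c+d*(z-c[2])/d[2]
E
python3 - <<'E'
from h import *
from rig import robot
f=robot.grab_frame("top")
P=lambda u,v,z:world(f,(205+u/4-.4,160+v/4-.4),z)[:2]
# (crop u,v) -> fence frame x,y, z .045
L=[((44,126),(0,.24)),((688,131),(0,-.2)),((44,67),(.04,.24)),((688,75),(.04,-.2)),
((668,262),(-.09,-.185)),((712,262),(-.09,-.215)),((712,131),(0,-.215)),
((403,328),(-.135,-.005)),((580,328),(-.135,-.125)),((403,379),(-.17,-.005)),((580,380),(-.17,-.125))]
W=np.array([P(*a,.045) for a,_ in L]);F=np.array([b for _,b in L])
def tr(p,F):
    c,s=np.cos(p[2]),np.sin(p[2]);return F@np.array([[c,s],[-s,c]])+p[:2]
r=least_squares(lambda p:(tr(p,F)-W).ravel(),[.5,0,0])
print("fence",r.x,np.degrees(r.x[2]));print((r.fun.reshape(-1,2)*1e3).round(1))
def inv(p,w):
    c,s=np.cos(p[2]),np.sin(p[2]);return (w-p[:2])@np.array([[c,-s],[s,c]])
for n,u,v,z in[("blank",182,277.5,.06),("dot",181,278,.06),("purp",326,477,.06),("buffer face",547,195,.043)]:
    w=P(u,v,z);print(n,w,inv(r.x,w))
print(np.linalg.norm(P(115,277,.06)-P(249,277,.06)))
# blank start, targets
for n,q in[("contact",(-.045,.15)),("mouth",(-.045,-.01))]: print(n,tr(r.x,np.array(q)))
E
```

```text
fence [ 0.58768765 -0.05274861  0.00684305] 0.39207792026340726
[[ 0.7  1.8]
 [ 0.1 -0.7]
 [ 0.5  1. ]
 [ 1.6 -0.2]
 [-0.5 -0.5]
 [-0.7 -0.5]
 [-0.   0.7]
 [ 0.2 -0.1]
 [-0.6 -0.6]
 [-0.7 -0. ]
 [-0.7 -0.9]]
blank [0.48393401 0.0895717 ] [-0.10277731  0.14302696]
dot [0.483594   0.09022645] [-0.10311284  0.14368403]
purp [ 0.35429464 -0.00739882] [-0.23307721  0.04694584]
buffer face [ 0.54387228 -0.15599533] [-0.04452086 -0.10294448]
0.08859890549538438
contact [0.54166225 0.09693994]
mouth [ 0.54275713 -0.06305631]
```

```bash
python3 -m inch '{"plan":[{"claw":0,"offset":[4,-5.3,0],"spin":0.05},{"claw":0,"offset":[7,-9.3,0],"spin":0.1},{"claw":0,"offset":[10,-13.3,0],"spin":0.15},{"claw":0,"offset":[13,-17.3,0],"spin":0.2},{"claw":0,"offset":[16,-21.3,0],"spin":0.255},{"claw":0,"offset":[19,-25,0],"spin":0.255},{"claw":0,"offset":[22,-29,0],"spin":0.255},{"claw":0,"offset":[25,-33,0],"spin":0.255},{"claw":0,"offset":[28,-37,0],"spin":0.255},{"claw":0,"offset":[31,-41,0],"spin":0.255},{"claw":0,"offset":[33,-43.3,0],"spin":0.255},{"claw":0,"offset":[33,-43.3,0],"spin":0.255}]}'
```

```text
time: 1.35
tool_pos: [0.3498, -0.0223, 0.2187]
orientation: [[1.0, 0.016, 0.001], [0.016, -1.0, 0.002], [0.001, -0.002, -1.0]]
wrist_force: [-0.0, -0.1, -0.4]
width: 0.027
grasp_force: 0.0
```

```bash
python3 -m inch '{"plan":[{"claw":0,"offset":[2,-4.5,0],"spin":0},{"claw":0,"offset":[4,-9,0],"spin":0},{"claw":0,"offset":[5.2,-11.6,1],"spin":0},{"claw":0,"offset":[5.2,-11.6,5],"spin":0},{"claw":0,"offset":[5.2,-11.6,9],"spin":0},{"claw":0,"offset":[5.2,-11.6,13],"spin":0},{"claw":0,"offset":[5.2,-11.6,16],"spin":0},{"claw":0,"offset":[5.2,-11.6,18],"spin":0},{"claw":0,"offset":[5.2,-11.6,19.5],"spin":0},{"claw":0,"offset":[5.2,-11.6,20],"spin":0},{"claw":0,"offset":[5.2,-11.6,20],"spin":0},{"claw":0,"offset":[5.2,-11.6,20],"spin":0}]}'; python3 - <<'E'
from rig import robot
s=robot.observe();print(s["q"].round(1),s["wrist_force"],s["tool_pos"],s["orientation"].round(4).tolist())
E
```

```text
time: 2.55
tool_pos: [0.4009, 0.0883, 0.0192]
orientation: [[1.0, 0.006, 0.001], [0.006, -1.0, -0.0], [0.001, 0.0, -1.0]]
wrist_force: [0.1, -0.4, 0.0]
width: 0.007
grasp_force: 0.0
[ -3.2  15.7 120.7  -0.   43.5  86.4] [ 0.12827797 -0.38051704  0.02744382] [0.40086743 0.08833408 0.01919465] [[1.0, 0.0063, 0.0009], [0.0063, -1.0, -0.0001], [0.0009, 0.0001, -1.0]]
```

```bash
python3 -m inch '{"plan":[{"claw":0,"offset":[1.5,0,0],"spin":0},{"claw":0,"offset":[2.5,0,0],"spin":0},{"claw":0,"offset":[3,0,0],"spin":0},{"claw":0,"offset":[3.6,0,0],"spin":0},{"claw":0,"offset":[4.2,0,0],"spin":0},{"claw":0,"offset":[4.8,0,0],"spin":0},{"claw":0,"offset":[5.4,0,0],"spin":0},{"claw":0,"offset":[6,0,0],"spin":0},{"claw":0,"offset":[6.6,0,0],"spin":0},{"claw":0,"offset":[7.2,0,0],"spin":0},{"claw":0,"offset":[7.6,0,0],"spin":0},{"claw":0,"offset":[7.8,0,0],"spin":0}]}'; python3 -m inch '{"plan":[{"claw":0,"offset":[0.1,0,0],"spin":0},{"claw":0,"offset":[0.2,0,0],"spin":0},{"claw":0,"offset":[0.3,0,0],"spin":0},{"claw":0,"offset":[0.3,0,0],"spin":0}]}'
```

```text
time: 3.75
tool_pos: [0.4789, 0.0892, 0.0186]
orientation: [[1.0, 0.007, 0.0], [0.007, -1.0, 0.0], [0.0, 0.0, -1.0]]
wrist_force: [-3.2, 0.5, 1.0]
width: 0.006
grasp_force: 1.4
time: 4.15
tool_pos: [0.4815, 0.0893, 0.0186]
orientation: [[1.0, 0.007, 0.0], [0.007, -1.0, -0.0], [0.0, 0.0, -1.0]]
wrist_force: [-0.9, 0.0, -0.4]
width: 0.006
grasp_force: 0.5
```

```bash
python3 - <<'E'
from rig import robot
import cv2
f=robot.grab_frame("top")["img"][160:300,205:405,::-1]
cv2.imwrite("pics/crop1.png",cv2.resize(f,None,fx=4,fy=4,interpolation=cv2.INTER_CUBIC))
print(robot.observe()["wrist_force"])
E
```

```text
[-0.37049931 -0.66522601 -0.41472864]
```

View pics/crop1.png

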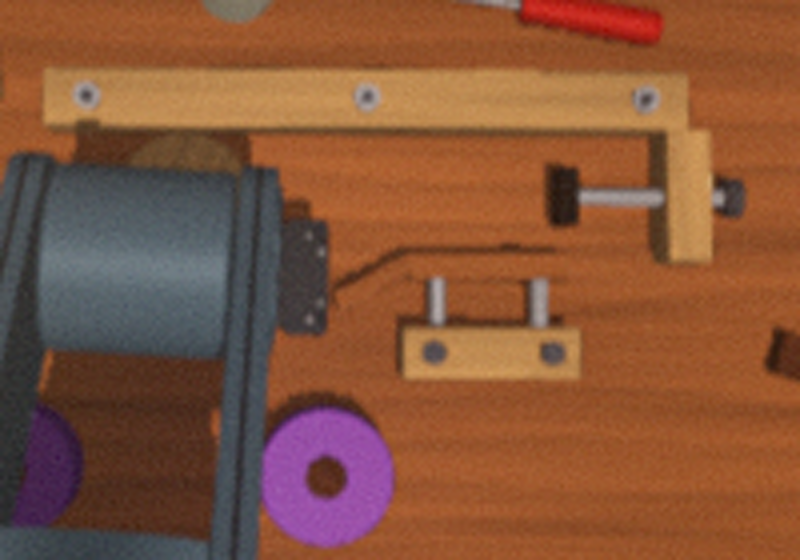

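The arm hides most of the blank. Its far edge is at about (187,135) in the crop, roughly 6 mm short of the fence. I'll go on in small steps, watching the force.

```bash
for i in 1; do python3 -m inch '{"plan":[{"claw":0,"offset":[0.1,0,0],"spin":0},{"claw":0,"offset":[0.2,0,0],"spin":0},{"claw":0,"offset":[0.3,0,0],"spin":0},{"claw":0,"offset":[0.4,0,0],"spin":0},{"claw":0,"offset":[0.5,0,0],"spin":0}]}'; done; python3 -m inch '{"plan":[{"claw":0,"offset":[0.05,0,0],"spin":0},{"claw":0,"offset":[0.1,0,0],"spin":0}]}'
```

```text
time: 4.7
tool_pos: [0.4864, 0.0893, 0.0186]
orientation: [[1.0, 0.007, -0.0], [0.007, -1.0, 0.0], [-0.0, -0.0, -1.0]]
wrist_force: [-0.6, 0.3, -1.0]
width: 0.002
grasp_force: 0.7
time: 4.9
tool_pos: [0.4868, 0.0893, 0.0186]
orientation: [[1.0, 0.007, -0.001], [0.007, -1.0, -0.0], [-0.001, 0.0, -1.0]]
wrist_force: [-4.6, -0.6, 2.7]
width: 0.003
grasp_force: 1.9
```

```bash
python3 -m inch '{"plan":[{"claw":0,"offset":[0.03,0,0],"spin":0},{"claw":0,"offset":[0.05,0,0],"spin":0}]}'; python3 -m inch '{"plan":[{"claw":0,"offset":[0.02,0,0],"spin":0},{"claw":0,"offset":[0.02,0,0],"spin":0}]}'
```

```text
time: 5.1
tool_pos: [0.4869, 0.0893, 0.0186]
orientation: [[1.0, 0.007, -0.002], [0.007, -1.0, -0.0], [-0.002, 0.0, -1.0]]
wrist_force: [-5.7, -0.7, 4.0]
width: 0.008
grasp_force: 2.8
time: 5.3
tool_pos: [0.4869, 0.0894, 0.0186]
orientation: [[1.0, 0.007, -0.002], [0.007, -1.0, -0.0], [-0.002, 0.0, -1.0]]
wrist_force: [-6.2, -0.7, 3.8]
width: 0.004
grasp_force: 2.9
```

```bash
python3 -m inch '{"plan":[{"claw":0,"offset":[-3,0,0],"spin":0},{"claw":0,"offset":[-3,0,-4],"spin":0},{"claw":0,"offset":[-3,0,-8],"spin":-0.1},{"claw":0,"offset":[-2,-2,-9],"spin":-0.24},{"claw":0,"offset":[0,-4,-9],"spin":-0.38},{"claw":0,"offset":[2,-6,-9],"spin":-0.52},{"claw":0,"offset":[4,-7.9,-9],"spin":-0.66},{"claw":0,"offset":[4.7,-7.9,-9],"spin":-0.8},{"claw":0,"offset":[4.7,-7.9,-9],"spin":-0.94},{"claw":0,"offset":[4.7,-7.9,-9],"spin":-1.08},{"claw":0,"offset":[4.7,-7.9,-9],"spin":-1.22},{"claw":0,"offset":[4.7,-7.9,-9],"spin":-1.36}]}'
python3 -m inch '{"plan":[{"claw":0,"offset":[0,0,0],"spin":-0.14},{"claw":0,"offset":[0,0,0],"spin":-0.28},{"claw":0,"offset":[0,0,0],"spin":-0.35},{"claw":0,"offset":[0,0,0],"spin":-0.35}]}'
python3 - <<'E'
from rig import robot
import cv2
f=robot.grab_frame("top")["img"][160:300,205:405,::-1]
cv2.imwrite("pics/crop2.png",cv2.resize(f,None,fx=4,fy=4,interpolation=cv2.INTER_CUBIC))
s=robot.observe();print(s["tool_pos"],s["orientation"].round(3).tolist(),s["q"].round(1))
E
```

```text
time: 6.5
tool_pos: [0.5357, 0.1689, 0.1089]
orientation: [[0.197, 0.98, 0.003], [0.98, -0.197, 0.0], [0.001, 0.002, -1.0]]
wrist_force: [0.1, -0.2, -0.6]
width: 0.006
grasp_force: 0.0
time: 6.9
tool_pos: [0.5355, 0.1688, 0.109]
orientation: [[-0.146, 0.989, 0.002], [0.989, 0.146, 0.0], [-0.0, 0.002, -1.0]]
wrist_force: [0.3, 0.9, -0.1]
width: 0.006
grasp_force: 0.0
[0.53530088 0.16874084 0.10894871] [[-0.144, 0.99, 0.002], [0.99, 0.144, 0.0], [-0.0, 0.002, -1.0]] [ 6.1 21.4 95.   0.  63.5 -2.2]
```

View pics/crop2.png

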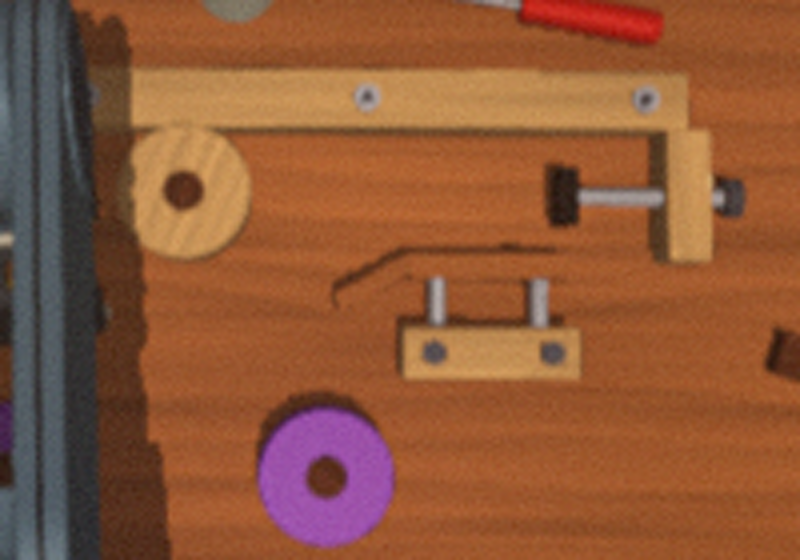

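```bash
python3 -m inch '{"plan":[{"claw":0,"offset":[0,0,4],"spin":0},{"claw":0,"offset":[0,0,8],"spin":0},{"claw":0,"offset":[0,0,9],"spin":0},{"claw":0,"offset":[-1,-0.14,9],"spin":0},{"claw":0,"offset":[-2,-0.28,9],"spin":0},{"claw":0,"offset":[-2.5,-0.35,9],"spin":0},{"claw":0,"offset":[-3,-0.41,9],"spin":0},{"claw":0,"offset":[-3.5,-0.48,9],"spin":0},{"claw":0,"offset":[-4,-0.55,9],"spin":0},{"claw":0,"offset":[-4.5,-0.62,9],"spin":0},{"claw":0,"offset":[-5,-0.69,9],"spin":0},{"claw":0,"offset":[-5.5,-0.76,9],"spin":0}]}'
python3 -m inch '{"plan":[{"claw":0,"offset":[-0.5,-0.07,0],"spin":0},{"claw":0,"offset":[-1,-0.14,0],"spin":0},{"claw":0,"offset":[-1.5,-0.21,0],"spin":0},{"claw":0,"offset":[-2,-0.28,0],"spin":0},{"claw":0,"offset":[-2.5,-0.35,0],"spin":0},{"claw":0,"offset":[-3,-0.41,0],"spin":0}]}'
python3 - <<'E'
from rig import robot
import cv2
f=robot.grab_frame("top")["img"][160:300,205:405,::-1]
cv2.imwrite("pics/crop3.png",cv2.resize(f,None,fx=4,fy=4,interpolation=cv2.INTER_CUBIC))
s=robot.observe();print(s["tool_pos"],s["wrist_force"])
E
```

```text
time: 8.15
tool_pos: [0.5349, 0.1128, 0.0187]
orientation: [[-0.146, 0.989, -0.0], [0.989, 0.146, 0.0], [0.0, -0.0, -1.0]]
wrist_force: [0.5, 2.7, 1.8]
width: 0.003
grasp_force: 1.2
time: 8.75
tool_pos: [0.5351, 0.0824, 0.0186]
orientation: [[-0.145, 0.989, -0.0], [0.989, 0.145, -0.0], [0.0, -0.0, -1.0]]
wrist_force: [-0.3, 2.2, 1.8]
width: 0.006
grasp_force: 1.1
[0.53520849 0.08165796 0.0185482 ] [-0.32954439  0.974998    0.64206154]
```

View pics/crop3.png

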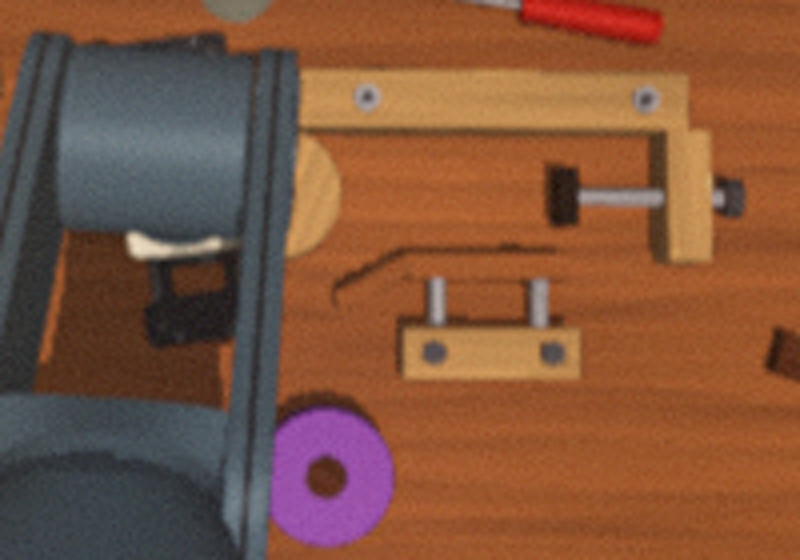

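The blank is still against the fence (near edge at v≈259, unchanged; right edge at u≈341, so its centre is at about y 0.08 in the fence frame). I'll push on into the shoe.

```bash
python3 -m inch '{"plan":[{"claw":0,"offset":[-0.5,-0.07,0],"spin":0},{"claw":0,"offset":[-1,-0.14,0],"spin":0},{"claw":0,"offset":[-1.5,-0.21,0],"spin":0},{"claw":0,"offset":[-2,-0.28,0],"spin":0},{"claw":0,"offset":[-2.5,-0.35,0],"spin":0},{"claw":0,"offset":[-3,-0.41,0],"spin":0},{"claw":0,"offset":[-3.5,-0.48,0],"spin":0},{"claw":0,"offset":[-4,-0.55,0],"spin":0}]}'
python3 -m inch '{"plan":[{"claw":0,"offset":[-0.4,-0.055,0],"spin":0},{"claw":0,"offset":[-0.8,-0.11,0],"spin":0},{"claw":0,"offset":[-1.2,-0.165,0],"spin":0},{"claw":0,"offset":[-1.6,-0.22,0],"spin":0},{"claw":0,"offset":[-2,-0.28,0],"spin":0}]}'
```

```text
time: 9.6
tool_pos: [0.5355, 0.042, 0.0186]
orientation: [[-0.146, 0.989, -0.0], [0.989, 0.146, -0.0], [-0.0, -0.0, -1.0]]
wrist_force: [0.1, 1.6, -0.2]
width: 0.005
grasp_force: 0.6
time: 10.1
tool_pos: [0.5357, 0.022, 0.0186]
orientation: [[-0.146, 0.989, -0.0], [0.989, 0.146, 0.0], [0.0, -0.0, -1.0]]
wrist_force: [-0.4, 1.2, -0.2]
width: 0.01
grasp_force: 0.6
```

```bash
for k in 1 2 3; do python3 -m inch '{"plan":[{"claw":0,"offset":[-0.4,-0.055,0],"spin":0},{"claw":0,"offset":[-0.8,-0.11,0],"spin":0},{"claw":0,"offset":[-1.2,-0.165,0],"spin":0},{"claw":0,"offset":[-1.6,-0.22,0],"spin":0},{"claw":0,"offset":[-2,-0.28,0],"spin":0}]}' | grep -E "time|pos|wrist"; done
python3 - <<'E'
from rig import robot
import cv2
f=robot.grab_frame("top")["img"][160:300,205:405,::-1]
cv2.imwrite("pics/crop4.png",cv2.resize(f,None,fx=4,fy=4,interpolation=cv2.INTER_CUBIC))
s=robot.observe();print(s["tool_pos"],s["wrist_force"])
E
```

```text
time: 10.6
tool_pos: [0.536, 0.0024, 0.0188]
wrist_force: [0.6, 6.8, 3.6]
time: 11.1
tool_pos: [0.5362, -0.018, 0.0188]
wrist_force: [0.4, 6.3, 1.7]
time: 11.6
tool_pos: [0.536, -0.038, 0.0188]
wrist_force: [0.3, 5.6, 1.9]
[ 0.53601915 -0.03859924  0.01884006] [0.25797902 3.87952462 1.89163503]
```

View pics/crop4.png

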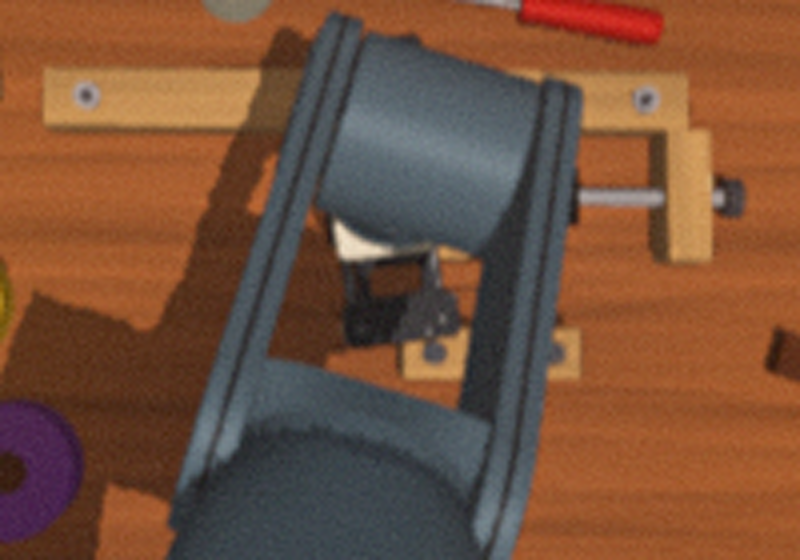

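The arm hides the blank. From force and geometry its centre is at about y −0.038 in the fence frame, and the buffer should be some 20 mm further on. Now I'll feel for the buffer slowly.

```bash
python3 -m inch '{"plan":[{"claw":0,"offset":[-0.2,-0.028,0],"spin":0},{"claw":0,"offset":[-0.4,-0.055,0],"spin":0},{"claw":0,"offset":[-0.6,-0.083,0],"spin":0},{"claw":0,"offset":[-0.8,-0.11,0],"spin":0}]}' | grep -E "time|pos|wrist"
python3 -m inch '{"plan":[{"claw":0,"offset":[-0.1,-0.014,0],"spin":0},{"claw":0,"offset":[-0.2,-0.028,0],"spin":0},{"claw":0,"offset":[-0.3,-0.041,0],"spin":0}]}' | grep -E "time|pos|wrist"
python3 -m inch '{"plan":[{"claw":0,"offset":[-0.1,-0.014,0],"spin":0},{"claw":0,"offset":[-0.2,-0.028,0],"spin":0}]}' | grep -E "time|pos|wrist"
```

```text
time: 12.05
tool_pos: [0.5361, -0.0459, 0.0188]
wrist_force: [0.9, 6.1, 2.6]
time: 12.35
tool_pos: [0.5361, -0.0489, 0.0189]
wrist_force: [0.8, 5.7, 2.4]
time: 12.55
tool_pos: [0.5361, -0.0509, 0.0188]
wrist_force: [0.4, 5.6, 2.6]
```

```bash
python3 -m inch '{"plan":[{"claw":0,"offset":[-0.1,-0.014,0],"spin":0},{"claw":0,"offset":[-0.2,-0.028,0],"spin":0}]}' | grep -E "pos|wrist"
python3 -m inch '{"plan":[{"claw":0,"offset":[-0.1,-0.014,0],"spin":0},{"claw":0,"offset":[-0.2,-0.028,0],"spin":0}]}' | grep -E "pos|wrist"
python3 -m inch '{"plan":[{"claw":0,"offset":[-0.1,-0.014,0],"spin":0}]}' | grep -E "pos|wrist"
```

```text
tool_pos: [0.5361, -0.0529, 0.0188]
wrist_force: [0.0, 6.2, 2.5]
tool_pos: [0.5361, -0.0549, 0.0188]
wrist_force: [1.0, 5.9, 2.1]
tool_pos: [0.5361, -0.0559, 0.0189]
wrist_force: [1.7, 6.5, 2.2]
```

```bash
python3 -m inch '{"plan":[{"claw":0,"offset":[-0.1,-0.014,0],"spin":0}]}' | grep -E "pos|wrist"
python3 -m inch '{"plan":[{"claw":0,"offset":[-0.1,-0.014,0],"spin":0}]}' | grep -E "pos|wrist"
```

```text
tool_pos: [0.5361, -0.0569, 0.0188]
wrist_force: [0.3, 6.6, 3.4]
tool_pos: [0.5361, -0.0579, 0.0189]
wrist_force: [1.0, 5.6, 2.8]
```

```bash
python3 -m inch '{"plan":[{"claw":0,"offset":[-0.1,-0.014,0],"spin":0}]}' | grep -E "pos|wrist"
```

```text
tool_pos: [0.5361, -0.0589, 0.0189]
wrist_force: [1.0, 5.9, 4.0]
```

```bash
python3 -m inch '{"plan":[{"claw":0,"offset":[-0.1,-0.014,0],"spin":0}]}' | grep -E "pos|wrist"
python3 -m inch '{"plan":[{"claw":0,"offset":[-0.1,-0.014,0],"spin":0}]}' | grep -E "pos|wrist"
```

```text
tool_pos: [0.5361, -0.0599, 0.0188]
wrist_force: [0.7, 5.7, 3.5]
tool_pos: [0.5361, -0.0609, 0.0188]
wrist_force: [-0.1, 6.0, 2.5]
```

```bash
python3 -m inch '{"plan":[{"claw":0,"offset":[-0.1,-0.014,0],"spin":0}]}' | grep -E "pos|wrist"
```

```text
tool_pos: [0.5361, -0.0619, 0.0188]
wrist_force: [0.2, 5.6, 2.8]
```

```bash
python3 -m inch '{"plan":[{"claw":0,"offset":[-0.1,-0.014,0],"spin":0}]}' | grep -E "pos|wrist"
python3 -m inch '{"plan":[{"claw":0,"offset":[-0.1,-0.014,0],"spin":0}]}' | grep -E "pos|wrist"
```

```text
tool_pos: [0.5361, -0.063, 0.0188]
wrist_force: [0.1, 6.3, 3.3]
tool_pos: [0.5361, -0.064, 0.0188]
wrist_force: [0.4, 5.4, 2.6]
```

```bash
python3 -m inch '{"plan":[{"claw":0,"offset":[-0.1,-0.014,0],"spin":0}]}' | grep -E "pos|wrist"
```

```text
tool_pos: [0.5362, -0.0649, 0.0189]
wrist_force: [-0.4, 5.8, 2.4]
```

```bash
python3 - <<'E'
from rig import robot
import cv2
f=robot.grab_frame("scene")["img"][150:260,130:290,::-1]
cv2.imwrite("pics/sc5.png",cv2.resize(f,None,fx=5,fy=5,interpolation=cv2.INTER_CUBIC))
E
```

```text
(no output)
```

View pics/sc5.png

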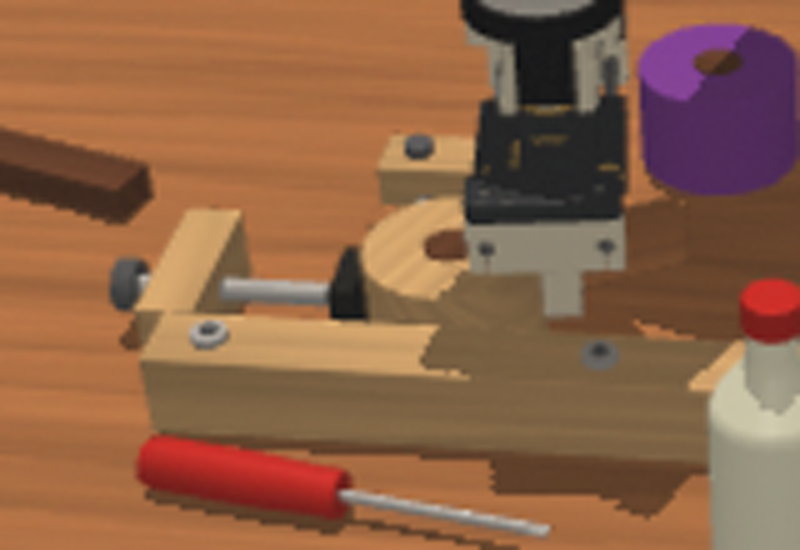

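The blank's left rim (about (362,255)) is almost on the black buffer (right edge about (368,290)), and the other things are in place. I'll go on in 1 mm steps.

```bash
python3 -m inch '{"plan":[{"claw":0,"offset":[-0.1,-0.014,0],"spin":0}]}' | grep -E "pos|wrist"
```

```text
tool_pos: [0.5361, -0.0659, 0.0188]
wrist_force: [0.5, 5.5, 3.2]
```

```bash
python3 -m inch '{"plan":[{"claw":0,"offset":[-0.1,-0.014,0],"spin":0}]}' | grep -E "pos|wrist"
```

```text
tool_pos: [0.5361, -0.0669, 0.0188]
wrist_force: [0.9, 8.4, 4.0]
```

```bash
python3 -m inch '{"plan":[{"claw":0,"offset":[-0.1,-0.014,0],"spin":0}]}' | grep -E "pos|wrist"
```

```text
tool_pos: [0.5362, -0.0674, 0.0189]
wrist_force: [0.7, 9.9, 3.5]
```

```bash
python3 -m inch '{"plan":[{"claw":0,"offset":[0,0,0],"spin":0},{"claw":0,"offset":[0,0,0],"spin":0}]}' | grep -E "pos|wrist"
```

```text
tool_pos: [0.5361, -0.0675, 0.0188]
wrist_force: [0.3, 7.7, 3.4]
```

```bash
python3 -m inch '{"plan":[{"claw":0,"offset":[-0.04,-0.006,0],"spin":0},{"claw":0,"offset":[-0.04,-0.006,0],"spin":0}]}' | grep -E "pos|wrist"
```

```text
tool_pos: [0.5361, -0.0675, 0.0188]
wrist_force: [0.1, 9.3, 3.0]
```

```bash
python3 -m inch '{"plan":[{"claw":0,"offset":[0.2,0.028,0],"spin":0},{"claw":0,"offset":[0.6,0.083,0],"spin":0},{"claw":0,"offset":[2,0.28,0],"spin":0},{"claw":0,"offset":[4,0.55,0],"spin":0},{"claw":0,"offset":[4,0.55,-4],"spin":0},{"claw":0,"offset":[4,0.55,-8],"spin":0},{"claw":0,"offset":[4,0.55,-12],"spin":0},{"claw":0,"offset":[8,0.55,-16],"spin":0},{"claw":0,"offset":[12,-3,-16],"spin":0},{"claw":0,"offset":[16,-7,-16],"spin":0},{"claw":0,"offset":[18,-9,-16],"spin":0},{"claw":0,"offset":[18,-9,-16],"spin":0}]}' | grep -E "pos|wrist"
python3 - <<'E'
from rig import robot
import cv2
f=robot.grab_frame("top")["img"][160:300,205:405,::-1]
cv2.imwrite("pics/crop6.png",cv2.resize(f,None,fx=4,fy=4,interpolation=cv2.INTER_CUBIC))
E
```

```text
tool_pos: [0.4162, 0.0989, 0.1784]
wrist_force: [-0.5, -0.9, 0.8]
```

View pics/crop6.png

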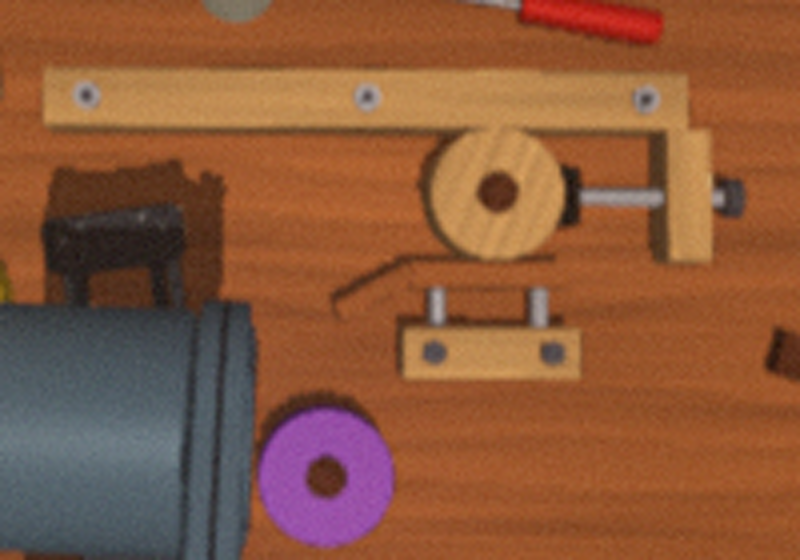

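The blank stands at about (497,192), touching the fence and the buffer (about (570,195)), with the shoe pushed back and nothing else disturbed.

```bash
python3 -c "
from rig import robot
print(robot.finish_job())"
```

```text
the job is handed in; nothing more can be done
None
```

The job is handed in: the blank was pushed to the fence, then along it past the sprung shoe, and it now stands against fence and buffer after a press of about 4–5 N (highest force read about 10 N), with nothing else seen to move.

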